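# Close and lock the sliding dust cover of a movement case

## Task

Close the sliding dust cover over the watch movement and lock it: with the fingertips, push the black knob gently along its L-shaped slot, straight to the corner, then round the corner and sideways fully home to the end of the short leg. Push the knob only from the side; do not lift it, and leave the movement and the things standing round the case undisturbed.

Things in the scene. Friction and masses are not known exactly. Their poses are not given: they have to be found in the camera images.
- case: flat aluminium box 190 (x) x 175 (y) x 30 mm high, fixed to the bench. Origin on the bench, midway in x, 85 mm from its -y side. The cover closes along its +x. +y half: cover, and at the +x end the open well with the movement (guide rails 32 mm high). -y half: flat grey gate plate, top 30 mm above the bench, with the L-slot, 11 mm wide: 65 mm long leg along x, then 30 mm short leg to -y
- slot_start (a point): centre of the slot at the open end of the long leg, at the upper face of the gate plate; axes as the case's
- slot_corner (a point): centre of the slot at its corner, at the upper face of the gate plate; 65 mm along the case's +x from slot_start
- slot_end (a point): centre of the slot at the end of the short leg, at the upper face of the gate plate; 30 mm along the case's -y from slot_corner
- knob_center (a point): black round knob, 22 mm across (25 mm at its 3 mm foot rim), 30 mm tall, 1 mm over the gate plate; this point is on its axis 16 mm above the gate plate. It sits on an 8 mm pin that runs in the slot with 1.5 mm play to each side, so only the slot's path is open to it. It neither turns nor tilts; it can be raised 10 mm (to be avoided)
- cover (a joint): travel of the cover, and the knob with it, along the case's +x, m: 0 open, 0.065 with the pin at the middle of the corner; the slot's end wall stops it at about 0.0665. The short leg is open to the pin only beyond 0.0635. About 1 to 2 N of friction; stays where left; starts between 0 and 0.020
- lock (a joint): travel of the knob along the case's -y, into the short leg, m: 0 in the middle of the long leg, 0.030 at the middle of the short leg's end; the end wall stops it at about 0.0315. About 1 N of friction, stays where left
- knob (a joint): lift of the knob, m: 0 seated, grows upward; it falls back by itself
- caliber: watch movement, a loose disc 26 by 30 by 4 mm lying on the floor of the well, which is 9 mm above the bench; origin at the centre of its underside
- small_loupe: bystander: small black loupe, 37 mm across, 32 mm tall, on the bench by the case's +y side; origin at the centre of its underside
- brown_vial: bystander: brown glass vial with black cap, 31 mm across, 54 mm tall, on the bench by the case's +y side; origin at the centre of its underside
- tin: bystander: flat round tin, 56 mm across, 15 mm tall, on the bench by the case's -y side; origin at the centre of its underside
- black_tweezers: bystander: black tweezers, 115 mm long, 9 mm high, lying on the bench by the case's -y side, about along the case's x; origin at the centre of their underside
There are look-alikes about, which are no part of the job. Leave any blue look-alike of the caliber alone.

How it is judged:
By the outcome, as a careful person would: the job done as asked, in the order asked, and still so for the second after the job is handed in, with the robot touching nothing.
It also fails if it takes over 38 s, if anything falls off the work surface, if the arm or the gripper's body presses on something with over 40 N, if the wrist force passes 120 N, or if a joint passes its speed limit or range.

## Robot

A 6-joint arm with a two-finger parallel gripper is mounted at the origin on a cart in front of the work surface, level with it; the furniture and walls round the work are solid. World frame = base frame: x ahead of the robot, y to its left, z up, the work surface at z = 0. Lengths are in m, angles in rad, forces in N, time in s.
With the tool pointing down it reaches from about 0.35 to 0.975 m from the base axis. Payload 4.9 kg.
Tool frame: the origin (TCP) lies at the very end of the fingers, on their centre line; the grasp point (between the pads) lies 19 mm behind it; z points along the fingers, y is the line along which they close (so a half turn about z gives the same grasp; the last joint's range is limited). The gripper opens to 85 mm and grips with 20 to 120 N. Pads are 22 mm wide; open, the fingers measure 114 mm over their backs; the gripper's body (76 mm by 85 mm) begins 54 mm behind the grasp point. The pads swing forward as they close: fully open they stand 13 mm farther back than shut.
Start: joints at [-1.458, 0.053, 1.613, -0, 1.476, -0.119], TCP at [0.144, -0.608, 0.231] pointing down, gripper open.
Joint ranges: [-3.01, 3.01], [-1.01, 2.22], [0.06, 2.58], [-1.02, 4.17], [0.09, 2.62], [-3.14, 3.14]. Speed limits (rad/s): [2.57, 2.57, 3.14, 3.14, 3.14, 3.14].

## Interface

Orientations are given as a unit quaternion [w, x, y, z].
In Python, from plant import manip, vision, order gives the robot as it stands.
- The arm moves only by the tool play_rows, never from a script. Its argument "steps" is a list that holds one entry, the list of rows, each a list of 6 numbers: the shift along the tool's x, y, z in mm, then the turn, a rotation vector about the tool's x, y, z in degrees. A call has 1 to 12 rows; each row is the pose to reach, as a shift and turn from the pose commanded when the call began, along the tool's axes at that moment; what a row does not reach only later rows make up. A row lasts 1/12 s, in which the tool goes at most 41.7 mm and 7.16 degrees, less where a joint would pass 70% of its speed; a pose out of reach is approached as far as the arm can. A call with a gripper value outside its range is refused whole. "claw" is the gripper's target within -1 to 1 (fully open at 1, half-way at 0, shut at -1), set as the call begins (left out, the last holds). The fingers move at their own pace and stop on an object; the grip force is fixed at half the most. Time passes only in rows, so rows that repeat a pose let the fingers close. It gives the time, the measured TCP pose, the force, the opening and the grip force at its end, in the units of the state.
- manip.state(): the state, without advancing time (a new reading comes with each control period).
- vision.grab_frame(name): name is "scene" or "top" or "wrist"; returns (picture, depth): 480x640x3 uint8, blue, green, red; 480x640 float32, m along the optical axis (not along the pixel's ray), 0 where there is no reading.
- vision.camera_info(name): a dict with "K" (3x3 intrinsics, pixels), "eye" and "orientation" of the camera in the world; the wrist camera has in their place "T_tool_cam" (4x4, takes a point from camera to tool coordinates, whose origin is the TCP and whose axes are the flange's). Camera axes: x right, y down, z forward; pixel columns grow to the right and rows downward; lengths in m; the calibration is good to about 2 mm. A picture is of the moment at which its call begins: read the wrist's pose just before it. camera_info takes no time and is no camera call.
- order.job_done(): hands the job in; it is judged then, once.
The state is a dict: "time": time; "joint_pos": joint angles; "joint_vel": joint speeds; "joint_efforts": joint torques, N m; "tool_pos": TCP position; "tool_rot": TCP orientation; "contact_force": force on the tool from outside, world axes, zero at the start; "ft_torque": the same for the moment, N m; "gripper_width": opening from 0.0 (shut) to 1.0 (fully open); "grasp_force": force on a finger pad.
Only numpy, scipy, OpenCV 4.12 (cv2) and the standard library are available. Lean on these libraries where they do the work, as an engineer would, in place of code of your own. Each camera call takes 0.05 s, during which the arm holds its last target. There are 200 camera calls.

## Working session

There is one attempt and no reset: what is moved stays moved. The work goes in short steps, Python scripts to look and compute and a tool call to move; the robot and the scene stay as the last step left them, time stands still between calls to the robot, and variables do not carry over. Pictures are saved under pics/ and viewed, at most 10 in all, crops included, and the job is handed in when it is done.

Besides the shell and the picture viewer there is one more tool, called after "Emit:" as name([rows], argument=value, ...), one row to a line, values as JSON. play_rows: Moves the arm, as the interface text tells. Its arguments: {"type":"object","properties":{"steps":{"type":"array"},"claw":{"type":"number"}},"required":["steps"]}

```bash
mkdir -p pics; cat > h.py <<'E'
import numpy as np, cv2
from scipy.spatial.transform import Rotation as R
from plant import manip, vision, order
def rot(q): return R.from_quat(np.r_[q[1:],q[0]]).as_matrix()
def cam(n):
    c=vision.camera_info(n); K=np.array(c["K"])
    if n=="wrist":
        s=manip.state(); T=np.eye(4); T[:3,:3]=rot(s["tool_rot"]); T[:3,3]=s["tool_pos"]
        T=T@np.array(c["T_tool_cam"]); return K,T[:3,:3],T[:3,3]
    o=np.array(c["orientation"]); return K,(rot(o) if o.size==4 else o.reshape(3,3)),np.array(c["eye"])
def ray(C,uv,z):
    K,Rm,e=C; d=Rm@np.linalg.solve(K,[uv[0],uv[1],1]); return e+d*(z-e[2])/d[2]
def proj(C,p):
    K,Rm,e=C; q=K@(Rm.T@(np.array(p)-e)); return q[:2]/q[2]
def cloud(C,depth):
    K,Rm,e=C; v,u=np.mgrid[:480,:640]; P=np.stack([u,v,np.ones_like(u)],-1)@np.linalg.inv(K).T*depth[...,None]
    return P@Rm.T+e
E
python3 - <<'E'
from h import *
print(manip.state())
for n in ["scene","top"]:
    C=cam(n); im,d=vision.grab_frame(n); cv2.imwrite(f"pics/{n}0.png",im); np.savez(f"pics/{n}0.npz",im=im,d=d)
    print(n,C)
E
```

```text
{'time': 0.0, 'joint_pos': array([-1.45801031e+00,  5.33990774e-02,  1.61429920e+00, -8.23846216e-06,
        1.47600494e+00, -1.19063088e-01]), 'joint_vel': array([-0.000831  ,  0.0001407 , -0.00081494, -0.00051181,  0.0002088 ,
       -0.00087253]), 'joint_efforts': array([-3.02397702e-04, -3.93683589e+01, -3.70174277e+01, -1.34553461e-04,
        7.19213524e-03,  1.00523238e-05]), 'tool_pos': array([ 0.14349965, -0.60765876,  0.23003375]), 'tool_rot': array([-1.05528918e-03,  9.93287672e-01,  1.15665412e-01, -7.88272143e-07]), 'contact_force': array([-0.93411328,  0.4155634 , -0.66705268]), 'ft_torque': array([-0.0048247 , -0.03570229,  0.0091004 ]), 'grasp_force': 0.0, 'gripper_width': 1.0003116922893756}
scene (array([[545.30355532,   0.        , 327.9945141 ],
       [  0.        , 545.30355532, 232.35712773],
       [  0.        ,   0.        ,   1.        ]]), array([[-0.56510748, -0.52067141,  0.63996471],
       [-0.82501513,  0.35486321, -0.43979783],
       [ 0.00189023, -0.77651361, -0.63009764]]), array([-0.03030357,  0.53307494,  0.64794815]))
top (array([[540.45105051,   0.        , 324.07411329],
       [  0.        , 540.45105051, 236.75301997],
       [  0.        ,   0.        ,   1.        ]]), array([[-0.0257871 , -0.98856866,  0.14854976],
       [-0.99960022,  0.02377562, -0.01530097],
       [ 0.01159419, -0.14888494, -0.98878655]]), array([0.41493519, 0.15623223, 0.91320652]))
```

View pics/top0.png

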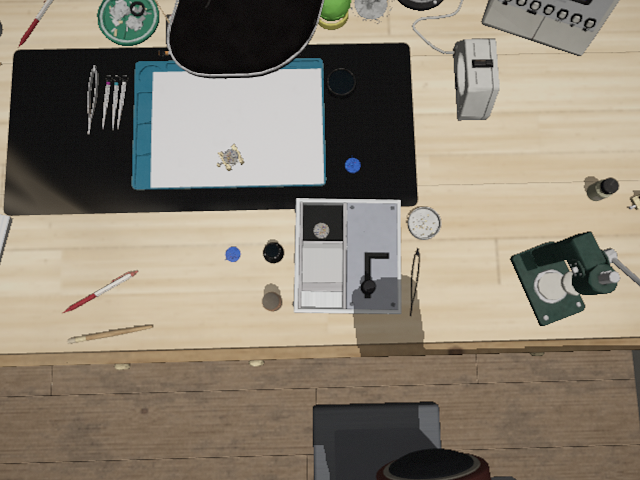

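View pics/scene0.png

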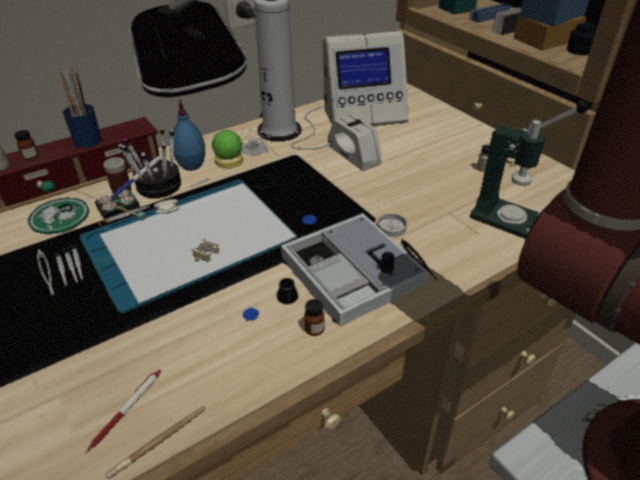

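The top view shows the case at (295–402, 198–313), with case +x pointing image up. The knob is at about (368,286), and the L-slot runs up to (368,255), then right to (389,255). The tin is at (424,222) and the tweezers at about (415,282).

```bash
python3 - <<'E'
from h import *
C=cam("top"); z=np.load("pics/top0.npz"); im=z["im"]; d=z["d"]
P=cloud(C,d)
m=(P[...,2]>.02)&(P[...,2]<.07); m[:, :285]=0; m[:,410:]=0; m[:190]=0; m[325:]=0
c=max(cv2.findContours(m.astype(np.uint8),0,1)[0],key=cv2.contourArea); r=cv2.minAreaRect(c)
W=np.array([ray(C,p,.03) for p in cv2.boxPoints(r)]); print("case corners",W.round(4).tolist())
for i in range(4): print(np.linalg.norm(W[i]-W[(i+1)%4]).round(4), np.degrees(np.arctan2(*(W[(i+1)%4]-W[i])[[1,0]])).round(2))
print("gate z",np.median(P[265:300,378:395,2]))
g=im.max(2); cv2.imwrite("pics/crop.png",cv2.resize(im[190:325,285:440],None,fx=4,fy=4,interpolation=cv2.INTER_CUBIC))
b=(g<50).astype(np.uint8); b[:, :350]=0;b[:,398:]=0;b[:240]=0;b[:][305:]=0
for c in cv2.findContours(b,0,1)[0]:
    if cv2.contourArea(c)>20: print(cv2.boundingRect(c))
for row in range(246,302,1): print(row,''.join('#' if x<35 else '+' if x<60 else '.' for x in g[row,352:400]))
print(P[280:294:3,362:376:3,2].round(3))
E
```

```text
case corners [[0.4258, 0.1947, 0.03], [0.6151, 0.1889, 0.03], [0.6085, 0.0097, 0.03], [0.419, 0.0212, 0.03]]
0.1894 -1.77
0.1793 -92.11
0.1898 176.53
0.1737 87.77
gate z 0.029377603707602562
(361, 253, 28, 45)
246 ................................................
247 ................................................
248 ................................................
249 ................................................
250 ................................................
251 ................................................
252 ................................................
253 .............#+#####++++++++++++++++............
254 .............#+++++++++++++#++++++##+...........
255 .............##+++++++++++++++++++##+...........
256 .............#++####################+...........
257 .............#++####################+...........
258 .............#+++#+....+++++++++++++............
259 .............#++##..............................
260 .............#++##..............................
261 .............#++##..............................
262 .............#++##....................
[... 1543 characters left out ...]
....
292 ..........+##########...........................
293 ...........+########............................
294 ............+#####+.............................
295 .............#####+.............................
296 .............#####+.............................
297 .............#####+.............................
298 ................................................
299 ................................................
300 ................................................
301 ................................................
[[0.03  0.034 0.059 0.06  0.028]
 [0.035 0.061 0.062 0.06  0.06 ]
 [0.05  0.059 0.06  0.058 0.059]
 [0.039 0.061 0.061 0.061 0.061]
 [0.026 0.039 0.056 0.058 0.03 ]]
```

View pics/crop.png

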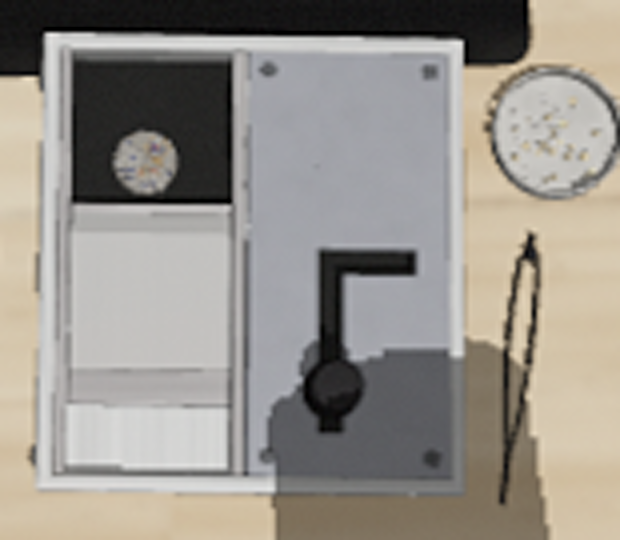

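The crop confirms the slot path: long leg at column ~330, corner row ~262, short-leg end column ~410 (crop pixels). The knob is near the open end. Next I compute the points and the height of the green press along my route.

```bash
python3 - <<'E'
from h import *
C=cam("top"); z=np.load("pics/top0.npz"); im=z["im"]; d=z["d"]; P=cloud(C,d)
g=im.max(2); b=(g<60).astype(np.uint8)
k=b.copy()[279:295,358:380]; k=cv2.morphologyEx(k,cv2.MORPH_OPEN,cv2.getStructuringElement(2,(9,9)))
Pk=P[272:300,355:382].reshape(-1,3); t=Pk[Pk[:,2]>.056]; print("knob top pts mean",t.mean(0),np.ptp(t,axis=0))
corner=ray(C,(367,255.6),.03); start=ray(C,(367.1,294),.03); end=ray(C,(384.9,255.6),.03)
print("corner",corner,"start",start,"end",end,np.linalg.norm(start-corner),np.linalg.norm(end-corner))
v=corner-start; print("yaw",np.degrees(np.arctan2(v[1],v[0])), "yaw2",np.degrees(np.arctan2(end[1]-corner[1],end[0]-corner[0]))+90)
# scene: knob & case cross-check
Cs=cam("scene"); 
for n,p in dict(corner=corner,start=start,end=end).items(): print(n,proj(Cs,p).round(1))
Q=P[225:335,500:640].reshape(-1,3); q=Q[Q[:,2]>.03]; print("press x,y,z ranges",q.min(0).round(3),q.max(0).round(3))
s=np.load("pics/scene0.npz"); Ps=cloud(Cs,s["d"]); K2=Ps[245:285,372:402].reshape(-1,3); t=K2[(K2[:,2]>.045)&(K2[:,2]<.07)]; print("scene knob",t.mean(0),t.min(0),t.max(0))
E
```

```text
knob top pts mean [0.46121518 0.077431   0.09458787] [0.059162   0.09305538 0.85700816]
corner [0.51457036 0.07274949 0.03      ] start [0.45170479 0.07495307 0.03      ] end [0.513849   0.04326085 0.03      ] 0.06290416992916421 0.029497454908410974
yaw -2.007528319241349 yaw2 -1.4012968718078724
corner [369.  251.4]
start [391.3 272.6]
end [382.6 245.3]
press x,y,z ranges [ 0.415 -0.268  0.03 ] [0.527 0.156 0.913]
scene knob [0.46079172 0.07940972 0.05610216] [0.45188746 0.06710214 0.04522116] [0.47515468 0.08763928 0.06256743]
```

```bash
python3 - <<'E'
from h import *
C=cam("top"); z=np.load("pics/top0.npz"); d=z["d"]; P=cloud(C,d); P[d==0]=0
Q=P[225:335,500:640].reshape(-1,3); q=Q[Q[:,2]>.03]; print(q.min(0).round(3),q.max(0).round(3))
print("knob",ray(C,(367.6,287),.061))
W=P.reshape(-1,3); w=W[(W[:,2]>.1)]; w=w[w[:,0]<.75]; print(len(w), w.min(0) if len(w) else '', w.max(0) if len(w) else '')
s=manip.state(); Rm=rot(s["tool_rot"])
def shift(p): return (Rm.T@(np.array(p)-s["tool_pos"])*1000).round(1)
for p in [[.144,-.608,.33],[.35,-.30,.33],[.43,0.0,.33],[.40,.077,.20]]: print(p,shift(p))
E
```

```text
[ 0.438 -0.268  0.03 ] [ 0.527 -0.19   0.214]
knob [0.46135585 0.07660534 0.061     ]
11963 [ 0.2261927  -0.26824384  0.10004039] [0.74997945 0.32680186 0.33132851]
[0.144, -0.608, 0.33] [  0.4   0.2 -99.8]
[0.35, -0.3, 0.33] [ 271.7 -252.2  -99.3]
[0.43, 0.0, 0.33] [ 418.5 -525.8  -98.7]
[0.4, 0.077, 0.2] [ 406.9 -607.4   31.4]
```

Emit:
play_rows([
  [[0,0,-40,0,0,0],[0,0,-80,0,0,0],[20,-20,-100,0,0,3],[50,-46,-100,0,0,6],[80,-74,-100,0,0,9],[110,-102,-100,0,0,12],[140,-130,-100,0,0,15.2],[170,-158,-100,0,0,15.2],[200,-185,-100,0,0,15.2],[230,-213,-100,0,0,15.2],[260,-241,-100,0,0,15.2],[275,-260,-100,0,0,15.2]],
], claw=-1)

```text
time: 1.1
tool_pos: [0.3529, -0.289, 0.3309]
tool_rot: [-0.001, 1.0, -0.015, 0.0]
contact_force: [0.0, -0.7, 0.6]
gripper_width: -0.002
grasp_force: 0.0
```

Emit:
play_rows([
  [[0,-36,0,0,0,0],[0,-72,0,0,0,0],[5,-108,0,0,0,0],[10,-144,0,0,0,0],[20,-180,0,0,0,0],[30,-216,0,0,0,0],[40,-252,10,0,0,0],[51,-288,30,0,0,0],[51,-324,50,0,0,0],[51,-355,75,0,0,0],[51,-366,105,0,0,0],[51,-366,130,0,0,0]],
])

```text
time: 2.1
tool_pos: [0.4138, 0.0746, 0.1991]
tool_rot: [-0.0, 1.0, -0.014, -0.001]
contact_force: [-0.8, 0.2, -0.4]
gripper_width: -0.003
grasp_force: 0.0
```

```bash
python3 - <<'E'
from h import *
C=cam("wrist"); im,d=vision.grab_frame("wrist"); print(manip.state()["tool_pos"]); cv2.imwrite("pics/w1.png",im); np.savez("pics/w1.npz",im=im,d=d,R=C[1],e=C[2],K=C[0])
for n,p in dict(knob=[.4614,.0755,.061],corner=[.5146,.0727,.03],start=[.4517,.075,.03],end=[.5138,.0433,.03]).items(): print(n,proj(C,p).round(1))
E
```

```text
[0.41079522 0.07350925 0.19330118]
knob [321.3 154.4]
corner [323.2  76.2]
start [322.8 161.4]
end [362.9  76.1]
```

View pics/w1.png

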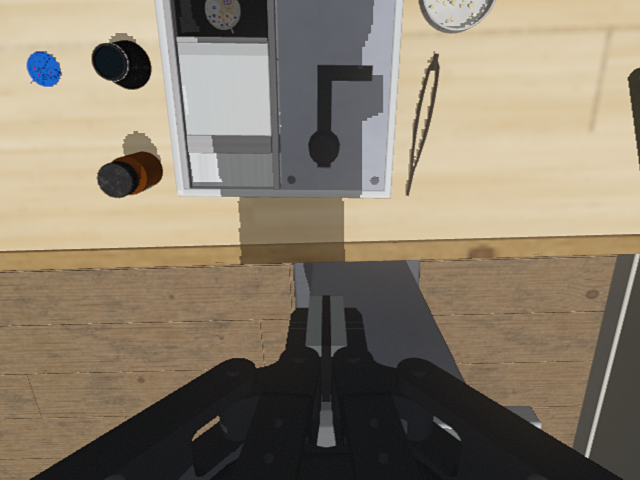

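The wrist view shows the knob at (324,147), the slot corner at (323,73), the short-leg end at about (368,73), and the shut fingers lined up behind the knob. The arm was still settling, so I measure once more at rest.

```bash
python3 - <<'E'
from h import *
C=cam("wrist"); im,d=vision.grab_frame("wrist"); s=manip.state(); print(s["tool_pos"],C[2],C[0][0,0],s["contact_force"])
np.savez("pics/w2.npz",im=im,d=d)
P=cloud(C,d); k=P[120:175,300:350].reshape(-1,3); t=k[(k[:,2]>.055)&(k[:,2]<.068)]; print("knob",len(t),t.mean(0),(t.min(0)+t.max(0))/2,np.ptp(t,axis=0))
print("gate z",np.median(P[110:180,340:370,2]))
g=im.max(2)
for row in range(58,172,3): print(row,''.join('#' if x<40 else '+' if x<60 else '.' for x in g[row,305:385]))
E
```

```text
[0.41127898 0.07280413 0.19576665] [0.49728524 0.06985563 0.33567039] 390.35121341094265 [-0.38618271 -0.30364516 -0.95212412]
knob 766 [0.46506255 0.0740507  0.06130012] [0.46488255 0.07417892 0.05932912] [0.0209537  0.02107978 0.00863515]
gate z 0.03072218176880054
58 ..........+#################################+++++++++++++++....+++..............
61 ..........+################################++++#++++#+++++++++++++..............
64 ..........+###################################+#++++++++++++++++++..............
67 ..........+####################################+++++++++++++++++++..............
70 ..........+####################################+++++++++++++++++++..............
73 ..........+##############++++++++++++++++++++++++++++++++++.....+...............
76 ..........+#############+.......................................................
79 ..........+#############+.......................................................
82 ..........+#############+.......................................................
85 ..........+#############+................................................
[... 1683 characters left out ...]
....................
148 ..+#################+###+##+###.................................................
151 ...+####################++#+##..................................................
154 .....+###################+##....................................................
157 ........++##############+.......................................................
160 ...........###########++........................................................
163 ................................................................................
166 ................................................................................
169 ................................................................................
```

```bash
python3 - <<'E'
from h import *
C=cam("wrist"); im=np.load("pics/w2.npz")["im"]; g=im[:,:,:].max(2)
print([int(x) for x in g[50:62,325]],[int(x) for x in g[155:168,321]],[int(x) for x in g[66,362:378]])
for n,uv in dict(topedge=(321.5,58),corner=(321.7,66),end=(365,66),start=(322,154.5)).items(): print(n,ray(C,uv,.03).round(4))
for uv in [(322,142.5)]: print("knob",ray(C,uv,.061).round(4))
s=manip.state(); print(s["tool_rot"],s["tool_pos"])
E
```

```text
[104, 104, 102, 103, 102, 106, 104, 72, 33, 32, 34, 33] [36, 38, 38, 34, 34, 37, 37, 48, 79, 101, 101, 101, 101] [44, 44, 45, 46, 47, 47, 44, 46, 48, 96, 173, 185, 182, 181, 181, 182]
topedge [0.5226 0.0713 0.03  ]
corner [0.5173 0.0713 0.03  ]
end [0.5163 0.0399 0.03  ]
start [0.4537 0.0733 0.03  ]
knob [0.4664 0.0726 0.061 ]
[ 1.06595958e-04  9.99862299e-01 -1.57638552e-02 -5.18394480e-03] [0.41127898 0.07280413 0.19576665]
```

Emit:
play_rows([
  [[0,-1,35,0,0,0],[0,-1,70,0,0,0],[0,-1,105,0,0,0],[0,-1,130,0,0,0],[0,-1,148,0,0,0],[0,-1,155,0,0,0],[0,-1,155,0,0,0],[4,-1,155,0,0,0],[9,-1,155,0,0,0],[14,-1,155,0,0,0],[18,-1,155,0,0,0],[20,-1,155,0,0,0]],
])

```text
time: 3.2
tool_pos: [0.4364, 0.0723, 0.0475]
tool_rot: [-0.0, 1.0, -0.017, 0.001]
contact_force: [-0.4, 0.3, -0.1]
gripper_width: -0.004
grasp_force: 0.0
```

```bash
python3 - <<'E'
from h import *
C=cam("wrist"); im,d=vision.grab_frame("wrist"); s=manip.state(); print(s["tool_pos"],s["tool_rot"],s["contact_force"])
cv2.imwrite("pics/w3.png",im)
P=cloud(C,d); m=(P[...,2]>.055)&(P[...,2]<.068)&(abs(P[...,0]-.47)<.03)&(abs(P[...,1]-.073)<.03); t=P[m]; print("knob",len(t),(t.min(0)+t.max(0))/2,np.ptp(t,axis=0))
E
```

```text
[0.43616328 0.07232082 0.04723405] [ 1.02276532e-06  9.99858929e-01 -1.67730507e-02  8.87349109e-04] [-0.70709114  0.03233889 -0.07506755]
knob 3859 [0.45898486 0.07110187 0.06150436] [0.03343539 0.02720514 0.01298421]
```

View pics/w3.png

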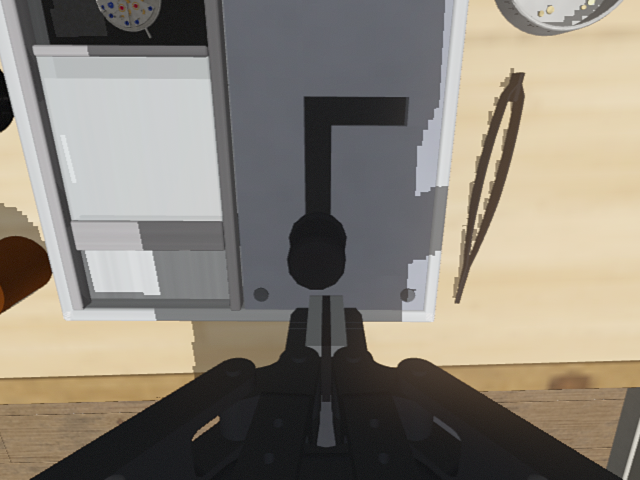

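The view shows the shut fingertips directly behind the knob (knob at (317,255), fingertips at x≈326), about 3 mm off in y. The way along the slot to the corner at (317,110) is free.

Emit:
play_rows([
  [[0,-2,4,0,0,0],[3,-2,5,0,0,0],[6,-2,5,0,0,0],[9,-2,5,0,0,0],[12,-2,5,0,0,0],[15,-2,5,0,0,0],[19,-2,5,0,0,0],[23,-2,5,0,0,0],[27,-2,5,0,0,0],[31,-2,5,0,0,0],[34,-2,5,0,0,0],[36,-2,5,0,0,0]],
])

```text
time: 4.25
tool_pos: [0.4713, 0.0731, 0.0414]
tool_rot: [0.0, 1.0, -0.017, 0.0]
contact_force: [-1.0, 0.1, -0.3]
gripper_width: -0.0
grasp_force: 0.6
```

```bash
cat > look.py <<'E'
from h import *
import sys
C=cam("wrist"); im,d=vision.grab_frame("wrist"); s=manip.state(); print(s["time"],s["tool_pos"],s["contact_force"])
cv2.imwrite("pics/%s.png"%sys.argv[1],im); np.savez("pics/%s.npz"%sys.argv[1],im=im,d=d)
P=cloud(C,d); m=(P[...,2]>.058)&(P[...,2]<.065)&(P[...,0]>s["tool_pos"][0]-.02); n,l,st,ce=cv2.connectedComponentsWithStats(m.astype(np.uint8))
for i in range(1,n):
    if st[i,4]>300: t=P[l==i]; print(st[i],((t.min(0)+t.max(0))/2).round(4),np.ptp(t,axis=0).round(4))
E
python3 look.py w4
```

```text
4.3 [0.47155965 0.07309644 0.0414669 ] [-1.35074916 -0.64748434 -0.39544667]
[ 291  256   73   77 3199] [0.4908 0.071  0.0615] [0.0278 0.0253 0.007 ]
```

Emit:
play_rows([
  [[3,0,0,0,0,0],[6,0,0,0,0,0],[9,0,0,0,0,0],[12,0,0,0,0,0],[14,0,0,0,0,0],[16,0,0,0,0,0],[17,0,0,0,0,0],[18,0,0,0,0,0],[19,0,0,0,0,0],[20,0,0,0,0,0],[20,0,0,0,0,0]],
])

```text
time: 5.22
tool_pos: [0.491, 0.0725, 0.0414]
tool_rot: [0.0, 1.0, -0.017, 0.0]
contact_force: [-0.6, 0.9, -0.3]
gripper_width: -0.001
grasp_force: 0.4
```

```bash
python3 look.py w5
```

```text
5.2667 [0.49095702 0.07250293 0.04137996] [-0.80047312 -0.26002329  0.30047814]
[ 288  255   76   78 3379] [0.5108 0.0712 0.0615] [0.0277 0.0271 0.007 ]
```

View pics/w5.png

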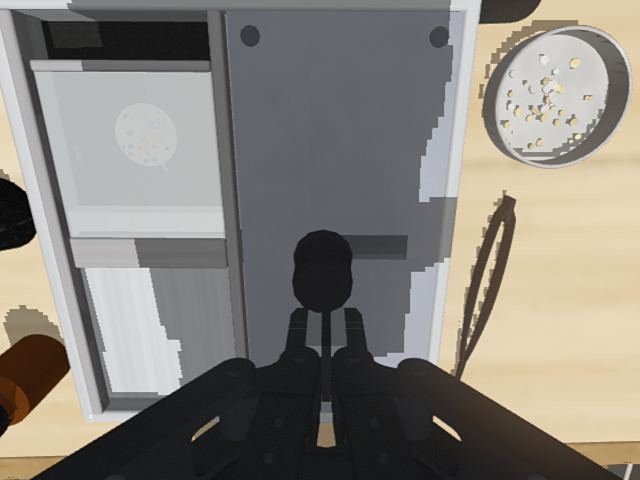

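The knob is nearly at the corner: its top is at (323,262), the short leg shows at rows 235–258, and the transparent cover is over the movement. Next come fine steps until the wall is felt.

Emit:
play_rows([
  [[1,0,0,0,0,0],[2,0,0,0,0,0],[2,0,0,0,0,0],[2,0,0,0,0,0]],
])

```text
time: 5.6
tool_pos: [0.4929, 0.0724, 0.0413]
tool_rot: [-0.0, 1.0, -0.017, 0.0]
contact_force: [0.3, -0.8, 0.1]
gripper_width: 0.0
grasp_force: 0.4
```

Emit:
play_rows([
  [[1,0,0,0,0,0],[1,0,0,0,0,0],[1,0,0,0,0,0]],
])

```text
time: 5.85
tool_pos: [0.4938, 0.0724, 0.0413]
tool_rot: [-0.0, 1.0, -0.017, 0.0]
contact_force: [-0.5, -1.4, -1.0]
gripper_width: 0.0
grasp_force: 0.4
```

Emit:
play_rows([
  [[1,0,0,0,0,0],[1,0,0,0,0,0],[1,0,0,0,0,0]],
])

```text
time: 6.1
tool_pos: [0.4949, 0.0724, 0.0413]
tool_rot: [-0.0, 1.0, -0.017, 0.0]
contact_force: [-0.8, -0.9, -0.4]
gripper_width: -0.003
grasp_force: 0.4
```

Emit:
play_rows([
  [[1,0,0,0,0,0],[1,0,0,0,0,0],[1,0,0,0,0,0]],
])

```text
time: 6.35
tool_pos: [0.4959, 0.0723, 0.0413]
tool_rot: [-0.0, 1.0, -0.017, 0.0]
contact_force: [-1.3, -0.4, -1.4]
gripper_width: 0.0
grasp_force: 0.4
```

Emit:
play_rows([
  [[1,0,0,0,0,0],[1,0,0,0,0,0],[1,0,0,0,0,0]],
])

```text
time: 6.6
tool_pos: [0.4965, 0.0723, 0.0411]
tool_rot: [0.0, 1.0, -0.017, -0.0]
contact_force: [-2.4, -0.2, -0.5]
gripper_width: 0.001
grasp_force: 1.1
```

Emit:
play_rows([
  [[0.7,0,0,0,0,0],[0.7,0,0,0,0,0],[0.7,0,0,0,0,0]],
])

```text
time: 6.85
tool_pos: [0.4968, 0.0723, 0.041]
tool_rot: [0.0, 1.0, -0.017, -0.001]
contact_force: [-5.5, -0.4, 1.6]
gripper_width: -0.004
grasp_force: 2.5
```

```bash
python3 look.py w6
```

```text
6.9 [0.49682434 0.07231684 0.04104067] [-5.27678715 -0.40055674  0.73348075]
[ 288  257   76   76 3346] [0.5161 0.0711 0.0615] [0.0275 0.0272 0.007 ]
```

The wall is reached (-5 N, no further advance), so the cover is at about 0.0665. Next I back off, check the heights on the knob's +y side, and go round.

Emit:
play_rows([
  [[-5,0,0,0,0,0],[-12,0,0,0,0,0],[-20,0,-5,0,0,0],[-22,0,-25,0,0,0],[-22,0,-50,0,0,0],[-22,0,-70,0,0,0],[-22,0,-75,0,0,0],[-22,0,-75,0,0,0]],
])

```text
time: 7.57
tool_pos: [0.4773, 0.073, 0.1188]
tool_rot: [-0.0, 1.0, -0.017, 0.003]
contact_force: [0.6, 0.0, -0.3]
gripper_width: 0.003
grasp_force: 0.0
```

```bash
python3 look.py w7; python3 - <<'E'
from h import *
C=cam("wrist"); d=np.load("pics/w7.npz")["d"]; P=cloud(C,d)
print("gate z",np.median(P[(abs(P[...,0]-.56)<.01)&(abs(P[...,1]-.07)<.02)][:,2]))
for y in np.arange(.085,.19,.01):
    m=(abs(P[...,0]-.52)<.04)&(abs(P[...,1]-y)<.005)&(d>0); print(y.round(3), P[m][:,2].max().round(4) if m.any() else None)
E
```

```text
7.6167 [0.47608484 0.07302083 0.11691241] [ 0.25799928  0.34568432 -0.30352618]
[ 303  167   41   40 1266] [0.5189 0.0721 0.0608] [0.0208 0.0212 0.0054]
gate z 0.028995216151422046
0.085 0.2068
0.095 0.2014
0.105 0.1953
0.115 0.2027
0.125 0.2029
0.135 0.2028
0.145 0.0295
0.155 0.0303
0.165 0.0295
0.175 0.0321
0.185 0.0329
```

View pics/w7.png

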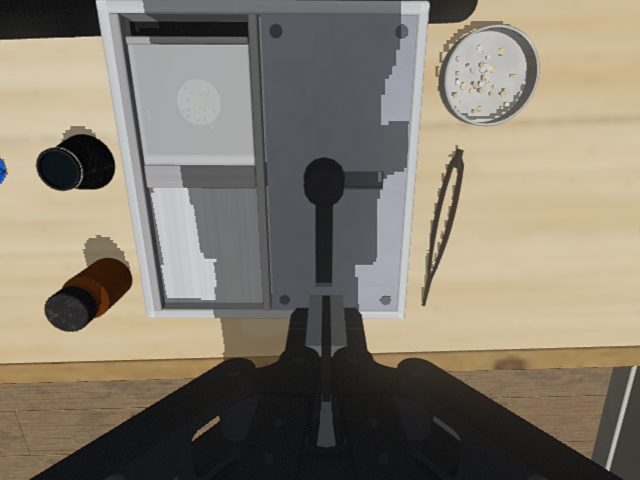

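The knob sits at the corner, (324,180) in the image and (0.519, 0.072) in the world. The rails and cover on the +y side reach only about 0.033, so I go over the knob's +y side and down.

Emit:
play_rows([
  [[0,-20,0,0,0,0],[15,-40,0,0,0,0],[35,-43,0,0,0,0],[41,-43,0,0,0,0],[41,-43,25,0,0,0],[41,-43,50,0,0,0],[41,-43,68,0,0,0],[41,-43,74,0,0,0],[41,-43,74,0,0,0],[41,-43,74,0,0,0]],
])

```text
time: 8.45
tool_pos: [0.5175, 0.1143, 0.042]
tool_rot: [0.0, 1.0, -0.017, -0.001]
contact_force: [0.4, 0.5, 0.2]
gripper_width: 0.002
grasp_force: 0.0
```

```bash
python3 look.py w8
```

```text
8.5 [0.51845445 0.11445876 0.04308407] [ 0.11927867 -0.47766391 -0.21219878]
[ 407  305   58   52 2334] [0.5194 0.072  0.0608] [0.0208 0.0215 0.0055]
[288 309  76  23 759] [0.5266 0.1131 0.0615] [0.0064 0.0272 0.007 ]
```

View pics/w8.png

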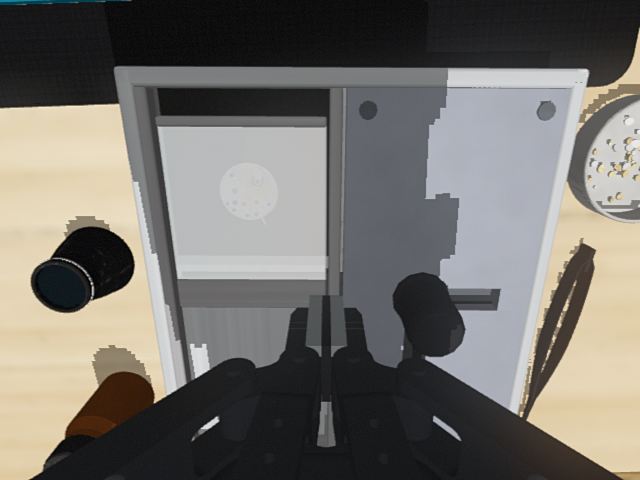

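The fingers stand on the +y side of the knob (knob at (425,315)), clear of the rail. I now push along -y.

Emit:
play_rows([
  [[0,4,0,0,0,0],[0,8,0,0,0,0],[0,12,0,0,0,0],[0,15,0,0,0,0],[0,17,0,0,0,0],[0,19,0,0,0,0],[0,21,0,0,0,0],[0,23,0,0,0,0],[0,25,0,0,0,0],[0,27,0,0,0,0],[0,29,0,0,0,0],[0,30,0,0,0,0]],
])

```text
time: 9.5
tool_pos: [0.5169, 0.0844, 0.0423]
tool_rot: [0.0, 1.0, -0.017, 0.0]
contact_force: [0.5, 1.4, 0.9]
gripper_width: -0.003
grasp_force: 0.6
```

```bash
python3 look.py w9
```

```text
9.55 [0.51688304 0.08431135 0.04226941] [0.88357019 0.56301291 0.50317911]
[ 288  305  132   53 3023] [0.5188 0.0726 0.0615] [0.0215 0.0483 0.007 ]
```

Emit:
play_rows([
  [[0,2,0,0,0,0],[0,4,0,0,0,0],[0,6,0,0,0,0],[0,8,0,0,0,0],[0,10,0,0,0,0],[0,12,0,0,0,0],[0,14,0,0,0,0],[0,15,0,0,0,0],[0,15,0,0,0,0],[0,15,0,0,0,0]],
])

```text
time: 10.38
tool_pos: [0.5163, 0.0694, 0.0422]
tool_rot: [0.0, 1.0, -0.017, -0.0]
contact_force: [-0.1, 1.0, 0.6]
gripper_width: 0.001
grasp_force: 0.1
```

Emit:
play_rows([
  [[0,1,0,0,0,0],[0,1,0,0,0,0],[0,1,0,0,0,0]],
])

```text
time: 10.63
tool_pos: [0.5162, 0.0686, 0.0422]
tool_rot: [0.0, 1.0, -0.017, -0.0]
contact_force: [0.8, 0.1, 0.3]
gripper_width: 0.002
grasp_force: 0.4
```

Emit:
play_rows([
  [[0,1,0,0,0,0],[0,1,0,0,0,0],[0,1,0,0,0,0]],
])

```text
time: 10.88
tool_pos: [0.5162, 0.0676, 0.0422]
tool_rot: [-0.0, 1.0, -0.017, -0.0]
contact_force: [-1.1, 0.9, 0.7]
gripper_width: -0.001
grasp_force: 0.5
```

Emit:
play_rows([
  [[0,1,0,0,0,0],[0,1,0,0,0,0],[0,1,0,0,0,0]],
])

```text
time: 11.13
tool_pos: [0.5162, 0.0666, 0.0422]
tool_rot: [0.0, 1.0, -0.017, -0.0]
contact_force: [-0.9, 0.9, -0.3]
gripper_width: 0.004
grasp_force: 0.5
```

Emit:
play_rows([
  [[0,1,0,0,0,0],[0,1,0,0,0,0],[0,1,0,0,0,0]],
])

```text
time: 11.38
tool_pos: [0.5162, 0.0657, 0.0423]
tool_rot: [-0.0, 1.0, -0.017, -0.0]
contact_force: [-0.4, 2.0, -0.9]
gripper_width: -0.001
grasp_force: 0.9
```

Emit:
play_rows([
  [[0,0.7,0,0,0,0],[0,0.7,0,0,0,0],[0,0.7,0,0,0,0]],
])

```text
time: 11.63
tool_pos: [0.5162, 0.0653, 0.0423]
tool_rot: [-0.0, 1.0, -0.017, -0.0]
contact_force: [-0.4, 4.0, -1.1]
gripper_width: 0.002
grasp_force: 2.1
```

Emit:
play_rows([
  [[0,0.5,0,0,0,0],[0,0.5,0,0,0,0],[0,0.5,0,0,0,0]],
])

```text
time: 11.88
tool_pos: [0.5162, 0.0651, 0.0423]
tool_rot: [-0.001, 1.0, -0.017, -0.0]
contact_force: [-0.5, 5.0, 0.1]
gripper_width: -0.003
grasp_force: 2.8
```

The end wall is felt (5 N, stalled). I retract and verify.

Emit:
play_rows([
  [[0,-5,0,0,0,0],[0,-14,0,0,0,0],[0,-22,-4,0,0,0],[0,-25,-25,0,0,0],[-10,-25,-50,0,0,0],[-30,-25,-75,0,0,0],[-50,-25,-90,0,0,0],[-60,-25,-95,0,0,0],[-60,-25,-95,0,0,0],[-60,-25,-95,0,0,0]],
])

```text
time: 12.72
tool_pos: [0.4574, 0.0917, 0.1379]
tool_rot: [0.0, 1.0, -0.016, 0.001]
contact_force: [-0.1, -0.7, -0.3]
gripper_width: -0.001
grasp_force: 0.0
```

```bash
python3 look.py w10
```

```text
12.7667 [0.45731971 0.09160595 0.13722023] [ 0.0812402  -0.3086043   0.08882817]
[ 393  124   39   39 1185] [0.5176 0.0407 0.0609] [0.0208 0.0212 0.0058]
```

View pics/w10.png

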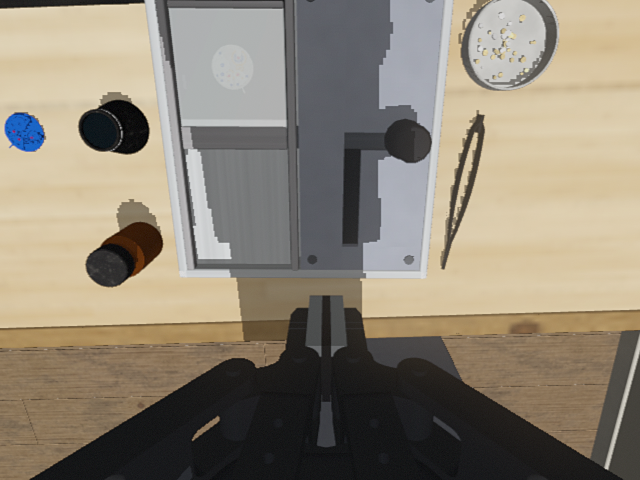

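The knob is at the end of the short leg, pixel (408,141). In the world it is at (0.518, 0.041), 31.3 mm from the corner position, and seated at z 0.061. The movement lies under the cover and the bystanders are in place, so I hand in.

```bash
python3 -c "
from plant import order
print(order.job_done())"
```

```text
the job is handed in; nothing more can be done
None
```

The cover is closed and locked: I pushed the knob to the corner and then to the end of the short leg, feeling about 5 N at each end wall. It is still seated and the things around the case look undisturbed; the job was handed in at about 13 s.

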